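Fetch the doming block from between the bottles

ROBOT

A 6-joint arm with a two-finger parallel gripper is mounted at the origin on a cart in front of the work surface, level with it; the furniture and walls round the work are solid. World frame = base frame: x ahead of the robot, y to its left, z up, the work surface at z = 0. Lengths are in m, angles in rad, forces in N, time in s.
With the tool pointing down it reaches from about 0.425 to 0.95 m from the base axis. Payload 3.5 kg.
Tool frame: the origin (TCP) lies between the finger pads; the fingertips stand 22 mm ahead of it and the grasp point (between the pads) lies 3 mm ahead of it (ctrl.nose_length is the z of the fingertips in the tool frame, in m); z points along the fingers, y is the line along which they close (so a half turn about z gives the same grasp; the last joint's range is limited). The gripper opens to 85 mm and grips with 20 to 120 N. Pads are 22 mm wide; open, the fingers measure 114 mm over their backs; the gripper's body (76 mm by 85 mm) begins 54 mm behind the grasp point. The pads swing forward as they close: fully open they stand 13 mm farther back than shut.
Start: joints at [0.617, 0.286, 1.577, -0, 1.279, -0.15], TCP at [0.486, 0.468, 0.253] pointing down, gripper open.
Joint ranges: [-2.77, 2.77], [-0.9, 2.22], [0.21, 2.48], [-1.53, 4.67], [0.24, 2.81], [-2.84, 2.84]. Speed limits (rad/s): [2.79, 2.79, 3.14, 3.14, 3.14, 3.14].

INTERFACE

Orientations are given as a unit quaternion [x, y, z, w].
In Python, from plant import ctrl gives the robot as it stands. The module is installed in compiled form; this text tells all that it offers.
- The arm moves only by the tool send_rows, never from a script. Its argument "rows" is text: rows parted by semicolons, each of 7 numbers parted by spaces: the turn, a rotation vector about the tool's x, y, z in a scale on which 1.0 is 90 degrees, then the shift along the tool's x, y, z in shares of 600 mm (1.0 is 600 mm), then the opening, from -1 (shut) to 1 (fully open). A call has 1 to 8 rows; each row is the pose to reach, as a shift and turn from the pose commanded when the call began, along the tool's axes at that moment; what a row does not reach only later rows make up. A row lasts 1/8 s, in which the tool goes at most 62.5 mm and 10.7 degrees, less where a joint would pass 70% of its speed; a pose out of reach is approached as far as the arm can. A call with a gripper value outside its range is refused whole. The fingers move at their own pace and stop on an object; "grip_force" is the grip in N (left out, the last holds). Time passes only in rows, so rows that repeat a pose let the fingers close. It gives the time, the measured TCP pose, the force, the opening and the grip force at its end, in the units of the state.
- ctrl.get_state(): the state, without advancing time (a new reading comes with each control period).
- ctrl.read_camera(name): name is "scene" or "top" or "wrist"; returns a dict with "color" (400x640x3 uint8, red, green, blue), "fx", "fy", "cx", "cy" (pixels), "extrinsics" (4x4, takes a point from world to camera coordinates). Camera axes: x right, y down, z forward; pixel columns grow to the right and rows downward; lengths in m; the calibration is good to about 2 mm. A picture is of the moment at which its call begins. There is no depth.
- ctrl.sign_off(): hands the job in; it is judged then, once.
Trained networks look in a picture, given as the dict that the camera call returned (one of the last four; its "shot" number tells which), for a name from the list of things; names that differ only in an ending like _2 or _b are one class to them, and where a whole thing is asked for, a point or a joint stands for the part that bears it (a point fixed in the world has none). Each returns a list of dicts, best first, with "p" (0 to 1); they miss things now and then, are a little off and sometimes report something else, mostly with a low value. They report only what shows in the picture. A call takes as long as a camera call. They do not tell look-alikes from the thing itself.
- ctrl.look_for(picture, target): "position" ([x, y, z] in m, in the coordinates of the camera as it stood for that picture, good to about 4 mm: the middle of the surface that is visible of it).
The state is a dict: "time": time; "qpos": joint angles; "dq": joint speeds; "joint_efforts": joint torques, N m; "eef_pos": TCP position; "tcp_rot": TCP orientation; "contact_force": force on the tool from outside, world axes, zero at the start; "wrist_torque": the same for the moment, N m; "opening": opening from 0.0 (shut) to 1.0 (fully open); "finger_force": force on a finger pad.
Only numpy, scipy, OpenCV 4.12 (cv2) and the standard library are available. Lean on these libraries where they do the work, as an engineer would, in place of code of your own. Each camera call takes 0.05 s, during which the arm holds its last target. There are 200 camera calls.

TASK

Two bottles stand close beside the steel doming block in its wooden stand, so that it cannot be gripped. First lift both bottles out and stand them in the blue tray; only then take the doming block out and set it down flat in the middle of the red-topped rubber pad; after that put each bottle back upright in the stand, on the very cork disc that it stood on at the start. Do not knock a bottle over, and leave the side cutters and the calliper where they lie.

Things in the scene. Friction and masses are not known exactly. Their poses are not given: they have to be found in the camera images.
- stand: Fixed wooden stand, base 96 (x) x 180 (y) x 8 mm thick. Origin: centre of its underside; z up. Two flush cork discs, 46 mm wide, centred at x = 0, y = +/-51 mm: a bottle starts on each (which one varies). At the origin the block's bay, 60 mm wide between two cheeks at x = +/-34.5 mm (9 mm thick, 46 mm long in y, tops at 48 mm), open at both y ends. Nothing stands on the x sides of the bottles.
- tray: Shallow blue tray with a black rubber floor, the side area for the bottles, fixed to the bench: 110 mm (x) by 180 mm (y), rim 12 mm above the bench, walls 4 mm, floor 4 mm above the bench. Origin: centre of its underside, z up.
- pad: Square black rubber pad with a red top, fixed to the bench, 90 by 90 mm, top 12 mm above the bench. Origin: centre of its underside, z up, x and y along its sides.
- doming_block: Dark steel doming cube with hollows in its faces, 50 x 50 x 50 mm, about 0.7 kg, loose. Origin: centre of its underside; z up, x and y square to its sides. It starts on the stand's base in the middle bay, its sides nearly parallel to the stand's; a bottle stands 5 to 9 mm from each y side, a cheek 5 mm from each x side.
- amber_bottle: Round amber-brown bottle with a paper-coloured label and black cap, 42 mm across, 83 mm high with cap; straight sides up to about 55 mm above its foot, about 100 g, loose, closed. Origin: centre of its foot; z up.
- white_bottle: Round white bottle with a blue label and red cap, 34 mm across, 99 mm high with cap; straight sides up to about 65 mm above its foot, about 100 g, loose, closed. Origin: centre of its foot; z up.
- side_cutter: Small side-cutting pliers with black handles, lying loose on the bench, 57 x 94 x 16 mm. Origin: centre of its underside. Not part of the job: leave alone.
- calliper: Grey steel calliper lying loose on the bench, 58 x 166 x 6 mm. Origin: centre of its underside. Not part of the job: leave alone.
Mind the look-alikes: they are no part of the job. What is shaped like the white_bottle but pink is not meant.

How it is judged:
On the way, in this order (a step that is already met when the one before it is completed fails the run):
1. both bottles stand upright and released in the blue tray, the doming block still in its bay (x of amber_bottle in the frame of tray between -0.045 and 0.045 m and y of amber_bottle in the frame of tray between -0.08 and 0.08 m and z of each of amber_bottle, white_bottle in the frame of tray below 0.016 m and angle between each of amber_bottle, white_bottle's own z axis and vertical below 0.12 rad and x of white_bottle in the frame of tray between -0.045 and 0.045 m and y of white_bottle in the frame of tray between -0.08 and 0.08 m and contact force between the fingers and amber_bottle below 0.1 N and contact force between the fingers and white_bottle below 0.1 N and horizontal distance between doming_block and stand below 0.02 m and z of doming_block in the frame of stand below 0.015 m), for 0.2 s.
2. the doming block stands released in the middle of the pad, both bottles still in the tray (horizontal distance between doming_block and pad below 0.015 m and z of doming_block in the frame of pad between 0.008 and 0.017 m and angle between doming_block's own z axis and vertical below 0.1 rad and contact force between the fingers and doming_block below 0.1 N and x of amber_bottle in the frame of tray between -0.045 and 0.045 m and y of amber_bottle in the frame of tray between -0.08 and 0.08 m and z of each of amber_bottle, white_bottle in the frame of tray below 0.016 m and angle between each of amber_bottle, white_bottle's own z axis and vertical below 0.12 rad and x of white_bottle in the frame of tray between -0.045 and 0.045 m and y of white_bottle in the frame of tray between -0.08 and 0.08 m), for 0.2 s.
At the end, for the whole second after the job is handed in: The doming block stands flat on the pad, its centre within 15 mm of the pad's centre; each bottle stands upright within 15 mm of where it stood at the start; all are released and at rest (horizontal distance between doming_block and pad below 0.015 m and z of doming_block in the frame of pad between 0.008 and 0.017 m and angle between each of doming_block, amber_bottle, white_bottle's own z axis and vertical below 0.1 rad and contact force between the fingers and doming_block below 0.1 N and distance of each of amber_bottle, white_bottle from where it was at the start of the episode below 0.015 m and contact force between the fingers and amber_bottle below 0.1 N and contact force between the fingers and white_bottle below 0.1 N and linear speed of each of amber_bottle, white_bottle, doming_block below 0.02 m/s and angular speed of each of amber_bottle, white_bottle, doming_block below 0.3 rad/s); the robot touches nothing.
It fails at once if a bottle is knocked over (angle between any of amber_bottle, white_bottle's own z axis and vertical above 0.6 rad).
It fails at once if the side cutters or the calliper are shifted by more than 20 mm (distance of any of side_cutter, calliper from where it was at the start of the episode above 0.02 m).
It also fails if it takes over 128 s, if anything falls off the work surface, if the arm or the gripper's body presses on something with over 40 N, if the wrist force passes 120 N, or if a joint passes its speed limit or range.

## Working session

There is one attempt and no reset: what is moved stays moved. The work goes in short steps, Python scripts to look and compute and a tool call to move; the robot and the scene stay as the last step left them, time stands still between calls to the robot, and variables do not carry over. Pictures are saved under pics/ and viewed, at most 14 in all, crops included, and the job is handed in when it is done.

Besides the shell and the picture viewer there is one more tool, called after ">>>" as a command line: name --argument value ..., lists and objects as JSON in quotes. send_rows: Moves the arm, as the interface text tells. Its arguments: {"type":"object","properties":{"rows":{"type":"string"},"grip_force":{"type":"number"}},"required":["rows"]}

```bash
mkdir -p pics; cat > h.py <<'E'
import numpy as np, cv2
from plant import ctrl
from scipy.spatial.transform import Rotation as R
def w2p(c,p):
    q=c["extrinsics"]@np.append(p,1); return np.array([c["fx"]*q[0]/q[2]+c["cx"],c["fy"]*q[1]/q[2]+c["cy"]])
def ray(c,u,v,z):
    E=np.linalg.inv(c["extrinsics"]); d=E[:3,:3]@[(u-c["cx"])/c["fx"],(v-c["cy"])/c["fy"],1]; o=E[:3,3]
    return o+d*(z-o[2])/d[2]
def find(c,n):
    E=np.linalg.inv(c["extrinsics"])
    for r in ctrl.look_for(c,n):
        p=(E@np.append(r["position"],1))[:3]; print(n,round(r["p"],2),p.round(3),w2p(c,p).round())
def save(c,n,box=None,k=1):
    im=c["color"][:,:,::-1]
    if box: im=im[box[1]:box[3],box[0]:box[2]]
    cv2.imwrite("pics/"+n,cv2.resize(im,None,fx=k,fy=k,interpolation=cv2.INTER_CUBIC))
E
python3 - <<'E'
from h import *
s=ctrl.get_state();print(s["eef_pos"],s["tcp_rot"],s["opening"],ctrl.nose_length)
for n in ["top","scene"]:
    c=ctrl.read_camera(n);save(c,n+"1.png")
    print(n,np.linalg.inv(c["extrinsics"]).round(3).tolist(),c["fx"])
    for t in ["stand","tray","pad","doming_block","amber_bottle","white_bottle","side_cutter","calliper"]: find(c,t)
E
```

```text
[0.48548597 0.46810223 0.25194715] [ 3.91164113e-01  9.20320193e-01 -9.94914047e-04 -6.23159395e-04] 0.9978473158236999 0.022
top [[-0.024, -0.994, 0.11, 0.504], [-1.0, 0.022, -0.019, 0.009], [0.016, -0.111, -0.994, 1.002], [0.0, 0.0, 0.0, 1.0]] 434.90942911852346
stand 0.93 [0.494 0.216 0.007] [221. 252.]
tray 0.91 [0.641 0.018 0.   ] [307. 186.]
tray 0.37 [0.488 0.021 0.012] [307. 252.]
pad 0.58 [0.488 0.018 0.012] [309. 252.]
doming_block 0.77 [0.502 0.232 0.055] [209. 248.]
amber_bottle 0.97 [0.499 0.276 0.076] [186. 250.]
white_bottle 0.55 [0.747 0.262 0.075] [194. 135.]
white_bottle 0.53 [0.738 0.19  0.073] [227. 139.]
white_bottle 0.51 [0.497 0.176 0.085] [233. 250.]
side_cutter 0.79 [0.651 0.236 0.015] [212. 183.]
calliper 0.61 [ 0.507 -0.258  0.007] [429. 241.]
scene [[0.651, -0.503, 0.568, -0.002], [-0.758, -0.449, 0.473, -0.517], [0.017, -0.739, -0.674, 0.802], [0.0, 0.0, 0.0, 1.0]] 505.500931185673
stand 0.94 [0.502 0.175 0.01 ] [227. 206.]
tray 0.66 [0.641 0.017 0.004] [320. 208.]
pad 0.63 [0.503 0.014 0.013] [278. 240.]
doming_block 0.93 [0.491 0.233 0.057] [204. 182.]
amber_bottle 0.94 [0.489 0.277 0.076] [189. 167.]
white_bottle 0.73 [0.739 0.252 0.052] [275. 133.]
white_bottle 0.64 [0.493 0.169 0.063] [223. 192.]
white_bottle 0.55 [0.736 0.184 0.056] [294. 143.]
side_cutter 0.48 [0.654 0.228 0.014] [259. 164.]
calliper 0.56 [ 0.505 -0.27   0.008] [389. 315.]
```

View pics/top1.png

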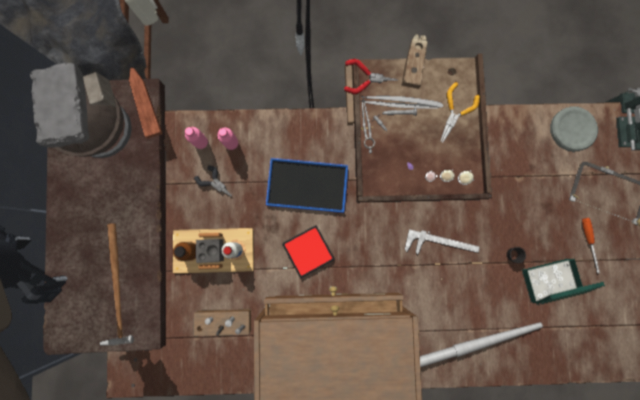

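```bash
python3 - <<'E'
from h import *
c=ctrl.read_camera("scene");save(c,"crop.png",(140,80,380,280),3)
E
```

```text
(no output)
```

View pics/crop.png

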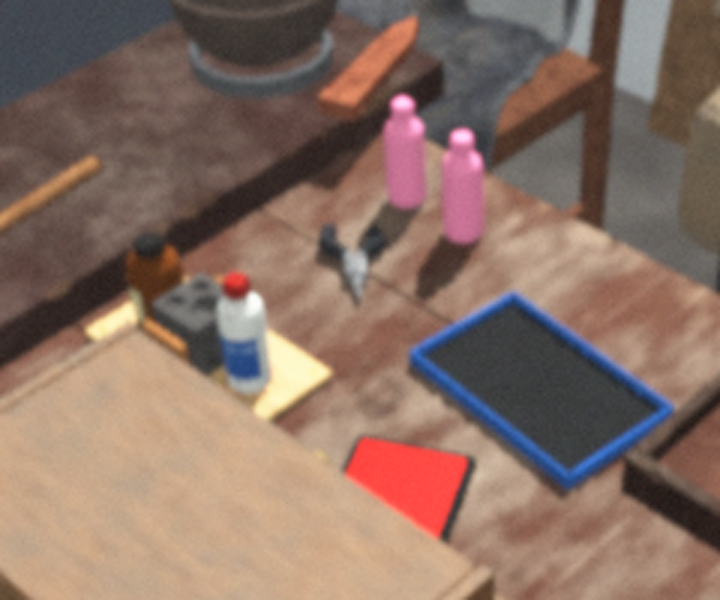

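The top picture shows these candidates for the white bottle: the real white one with a blue label and red cap at (232,250), and pink look-alikes at (195,137) and (228,138). I choose the one in the stand, and the crop confirms it. Amber is at (185,250), the block at (209,250), the tray at (307,186), the pad at (307,252) and the cutters at (212,181).

```bash
cat >> h.py <<'E'
def seg(c,lo,hi,z,box=None,show=True):
    hsv=cv2.cvtColor(c["color"],cv2.COLOR_RGB2HSV); m=cv2.inRange(hsv,np.array(lo),np.array(hi))
    if box:
        k=np.zeros_like(m);k[box[1]:box[3],box[0]:box[2]]=255;m&=k
    m=cv2.morphologyEx(m,cv2.MORPH_CLOSE,np.ones((5,5)))
    cs,_=cv2.findContours(m,cv2.RETR_EXTERNAL,cv2.CHAIN_APPROX_NONE); k=max(cs,key=cv2.contourArea)
    P=np.array([ray(c,u,v,z)[:2] for u,v in k[:,0]],np.float32)
    r=cv2.minAreaRect(P*1000)
    print("rect mm",np.round(r[0],1),np.round(r[1],1),round(r[2],1),"pix",cv2.boundingRect(k)); return r
E
python3 - <<'E'
from h import *
c=ctrl.read_camera("top")
seg(c,(15,60,120),(35,255,255),.008,(165,220,262,285))
seg(c,(100,120,60),(130,255,255),.012,(255,145,360,225))
r=c["color"].copy()
seg(c,(0,200,150),(8,255,255),.012,(270,215,345,290))
seg(c,(170,200,150),(180,255,255),.012,(270,215,345,290))
# gripper transit info: chest front top edge at several heights
for z in (0,.1,.2): print(z,ray(c,335,297,z).round(3),ray(c,335,316,z).round(3))
E
```

```text
rect mm [499.2 235.4] [184.2  96.5] 88.6 pix (172, 228, 82, 44)
rect mm [640.7  18.9] [180.1 109.4] 83.4 pix (266, 159, 82, 54)
rect mm [490.2  20.1] [75.3 75.4] 27.0 pix (286, 229, 45, 44)Traceback (most recent call last):
  File "<stdin>", line 7, in <module>
  File "h.py", line 22, in seg
    cs,_=cv2.findContours(m,cv2.RETR_EXTERNAL,cv2.CHAIN_APPROX_NONE); k=max(cs,key=cv2.contourArea)
                                                                        ~~~^^^^^^^^^^^^^^^^^^^^^^^^
ValueError: max() iterable argument is empty
```

```bash
cat >> h.py <<'E'
def goal(x,y,z,yaw):
    """mm, world; yaw deg = direction of tool y in world (mod 180), tool down"""
    s=ctrl.get_state(); T=R.from_quat(s["tcp_rot"]); Tm=T.as_matrix()
    best=None
    for k in (yaw,yaw+180):
        a=np.radians(k); Y=np.array([np.cos(a),np.sin(a),0]); Z=np.array([0,0,-1.]); X=np.cross(Y,Z)
        G=np.column_stack([X,Y,Z]); rv=np.degrees((T.inv()*R.from_matrix(G)).as_rotvec())
        if best is None or np.linalg.norm(rv)<np.linalg.norm(best): best=rv
    d=Tm.T@(np.array([x,y,z])-s["eef_pos"]*1000)
    print("t",round(s["time"],2),"turn",best.round(1),"shift",d.round(1),"| pos",(s["eef_pos"]*1000).round(1),"q",np.round(s["qpos"],2),"open",round(s["opening"],2))
E
python3 - <<'E'
from h import *
c=ctrl.read_camera("wrist"); s=ctrl.get_state()
T=np.eye(4);T[:3,:3]=R.from_quat(s["tcp_rot"]).as_matrix();T[:3,3]=s["eef_pos"]
print((np.linalg.inv(T)@np.linalg.inv(c["extrinsics"])).round(3),c["fx"],c["cx"],c["cy"])
goal(499,235,300,-1.4)
E
```

```text
[[-0.    -0.954 -0.299  0.077]
 [ 1.    -0.     0.    -0.001]
 [-0.    -0.299  0.954 -0.12 ]
 [ 0.     0.     0.     1.   ]] 275.68463015084694 320.3018723953606 205.39349180053927
t 1.05 turn [ 0.   0.  45.3] shift [-177.1 -152.6  -46.7] | pos [486.  468.5 253.3] q [ 0.62  0.29  1.58 -0.    1.28 -0.15] open 1.0
```

Units first: shifts go in shares of 600 mm and turns go in shares of 90 degrees. So -152 mm is -0.2533, -140 mm is -0.2333, 45.3 degrees is 0.5033.

>>> send_rows --rows "0 0 0 0 0 -0.0783 1; 0 0 0.1111 -0.0633 -0.0517 -0.0783 1; 0 0 0.2222 -0.1267 -0.1033 -0.0783 1; 0 0 0.3333 -0.19 -0.1567 -0.0783 1; 0 0 0.4444 -0.2333 -0.2083 -0.0783 1; 0 0 0.5033 -0.2533 -0.215 -0.0783 1; 0 0 0.5033 -0.2533 -0.215 -0.0783 1; 0 0 0.5033 -0.2533 -0.215 -0.0783 1"

```text
time: 2.05
eef_pos: [0.4985, 0.2699, 0.3004]
tcp_rot: [0.715, 0.699, 0.0, -0.0]
contact_force: [0.5, -0.4, -0.3]
opening: 0.997
finger_force: 0.0
```

```bash
python3 - <<'E'
from h import *
c=ctrl.read_camera("wrist");save(c,"w1.png")
for t in ["stand","doming_block","amber_bottle","white_bottle"]: find(c,t)
goal(499,235,300,-1.4)
E
```

```text
stand 0.81 [0.496 0.259 0.007] [320. 179.]
doming_block 0.58 [0.499 0.237 0.057] [322. 202.]
amber_bottle 0.84 [0.497 0.294 0.072] [319. 163.]
white_bottle 0.97 [0.494 0.194 0.078] [319. 237.]
white_bottle 0.95 [0.74  0.269 0.07 ] [508. 178.]
white_bottle 0.68 [0.74  0.202 0.066] [497. 225.]
t 2.3 turn [-0.  -0.   0.1] shift [-35.1   1.4   0.2] | pos [498.4 270.1 300.2] q [0.32 0.01 1.8  0.   1.33 0.34] open 1.0
```

View pics/w1.png

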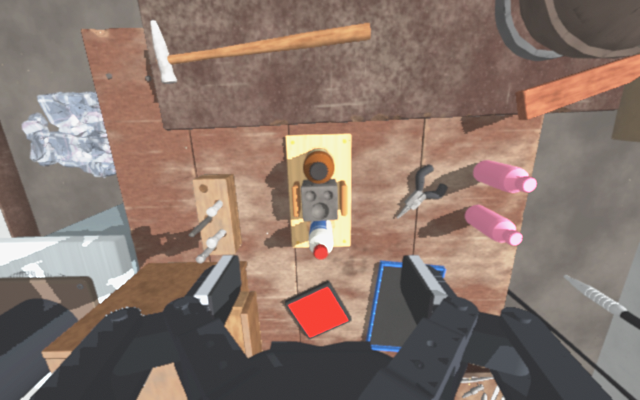

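The wrist view shows the stand at (319,190), the amber cap at (319,171), the red cap at (320,252) and the block at (320,200).

```bash
python3 - <<'E'
from h import *
c=ctrl.read_camera("wrist")
print("pad/stand/cap/amber");
seg(c,(15,50,150),(35,255,255),.008,(280,125,360,255))
seg(c,(0,200,100),(8,255,255),.012,(280,275,355,345))
seg(c,(0,150,90),(8,255,255),.103,(305,240,335,262))
print("amber cap",ray(c,319,171,.088))
seg(c,(4,120,40),(18,255,255),.065,(300,145,338,183))
t=ctrl.read_camera("top")
print("top cap");seg(t,(0,150,90),(8,255,255),.103,(220,238,245,262))
seg(t,(170,120,90),(180,255,255),.103,(220,238,245,262))
E
```

```text
pad/stand/cap/amber
rect mm [495.9 235.4] [ 97.5 181.3] 0.2 pix (285, 133, 67, 115)
rect mm [515.7   6.6] [36.3 20. ] 20.8 pix (324, 315, 22, 11)
rect mm [496.  185.2] [18.3 16.6] 88.7 pix (314, 245, 14, 14)
amber cap [0.49640971 0.28605259 0.088     ]
rect mm [495.7 287.4] [40.3 40.2] 88.7 pix (303, 151, 32, 32)
top cap
rect mm [497.2 183.7] [13.1 11.4] 44.4 pix (224, 247, 7, 7)Traceback (most recent call last):
  File "<stdin>", line 11, in <module>
  File "h.py", line 22, in seg
    cs,_=cv2.findContours(m,cv2.RETR_EXTERNAL,cv2.CHAIN_APPROX_NONE); k=max(cs,key=cv2.contourArea)
                                                                        ~~~^^^^^^^^^^^^^^^^^^^^^^^^
ValueError: max() iterable argument is empty
```

>>> send_rows --rows "0 0 0 -0.075 -0.0017 0.0333 1; 0 0 0 -0.1417 -0.0033 0.1 1; 0 0 0 -0.1417 -0.0033 0.1833 1; 0 0 0 -0.1417 -0.0033 0.25 1; 0 0 0 -0.1417 -0.0033 0.3167 1; 0 0 0 -0.1417 -0.0033 0.3667 1; 0 0 0 -0.1417 -0.0033 0.4 1; 0 0 0 -0.1417 -0.0033 0.4 1"

```text
time: 3.4
eef_pos: [0.4936, 0.1845, 0.0589]
tcp_rot: [0.715, 0.699, -0.001, -0.001]
contact_force: [0.1, -0.1, 0.2]
opening: 0.998
finger_force: 0.0
```

```bash
python3 - <<'E'
from h import *
goal(496.5,185,60,-1.4)
for n in ("scene",):
    c=ctrl.read_camera(n);save(c,"g1.png",(140,80,340,230),4)
E
```

```text
t 3.4 turn [-0.2  0.   0.1] shift [ 0.6  2.9 -1.1] | pos [493.6 184.5  58.9] q [0.17 0.22 2.06 0.   0.87 0.19] open 1.0
```

View pics/g1.png

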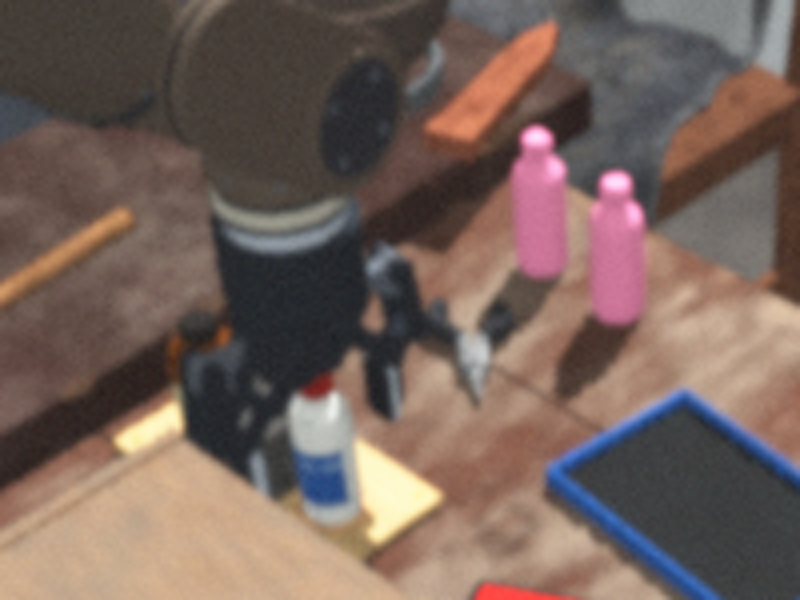

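The fingers straddle the white bottle, whose cap is at (318,385). I now centre and grip.

To row units: 3 mm is 0.005, -1 mm is -0.0017.

>>> send_rows --rows "0 0 0 0 0.005 -0.0017 1; 0 0 0 0 0.005 -0.0017 -1; 0 0 0 0 0.005 -0.0017 -1; 0 0 0 0 0.005 -0.0017 -1; 0 0 0 0 0.005 -0.0017 -1; 0 0 0 0 0.005 -0.0017 -1; 0 0 0 0 0.005 -0.0017 -1; 0 0 0 0 0.005 -0.0017 -1" --grip_force 30

```text
time: 4.45
eef_pos: [0.4977, 0.1845, 0.0617]
tcp_rot: [0.715, 0.699, 0.0, 0.0]
contact_force: [-1.0, -0.3, 4.3]
opening: 0.384
finger_force: 30.0
```

To row units: -140 mm is -0.2333, -120 mm is -0.2.

>>> send_rows --rows "0 0 0 0 0 -0.0067 -1; 0 0 0 0 0 -0.025 -1; 0 0 0 0 0 -0.0583 -1; 0 0 0 0 0 -0.1 -1; 0 0 0 0 0 -0.15 -1; 0 0 0 0 0 -0.2 -1; 0 0 0 0 0 -0.2333 -1; 0 0 0 0 0 -0.2333 -1"

```text
time: 5.45
eef_pos: [0.4987, 0.1847, 0.2036]
tcp_rot: [0.715, 0.699, 0.002, 0.001]
contact_force: [-0.2, 0.4, -1.2]
opening: 0.388
finger_force: 29.9
```

```bash
python3 - <<'E'
from h import *
goal(636,-26,140,-6.6)
c=ctrl.read_camera("scene");save(c,"g2.png",(140,40,340,190),3)
E
```

```text
t 5.45 turn [ 0.3 -0.1  5.2] shift [-207.5  141.9   64.1] | pos [498.7 184.7 203.6] q [0.16 0.02 1.98 0.   1.15 0.19] open 0.39
```

View pics/g2.png

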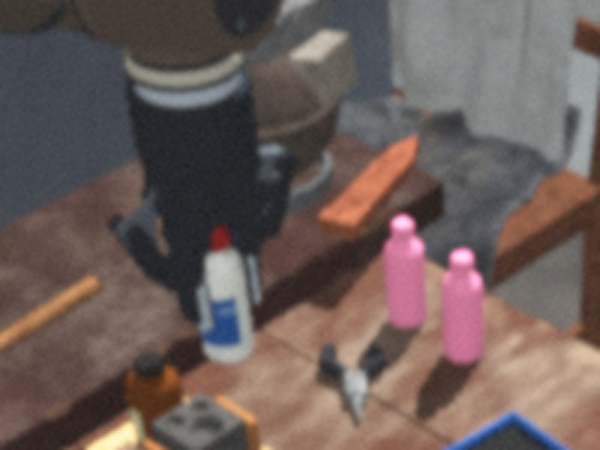

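To row units: -208 mm is -0.3467, 142 mm is 0.2367, 5 degrees is 0.0556.

>>> send_rows --rows "0 0 0.0111 -0.0333 0.0233 0 -1; 0 0 0.0222 -0.1 0.0683 0 -1; 0 0 0.0333 -0.1667 0.1133 0 -1; 0 0 0.0444 -0.2333 0.16 0 -1; 0 0 0.0556 -0.2917 0.2 0 -1; 0 0 0.0556 -0.33 0.2267 0 -1; 0 0 0.0556 -0.3467 0.2367 0 -1; 0 0 0.0556 -0.3467 0.2367 0 -1"

```text
time: 6.5
eef_pos: [0.634, -0.0269, 0.2]
tcp_rot: [0.745, 0.667, -0.001, -0.001]
contact_force: [-0.4, -0.2, -2.0]
opening: 0.384
finger_force: 30.0
```

To row units: 138 mm is 0.23, 136 mm is 0.2267.

>>> send_rows --rows "0 0 0 0 0 0.05 -1; 0 0 0 0 0 0.1083 -1; 0 0 0 0 0 0.1583 -1; 0 0 0 0 0 0.1917 -1; 0 0 0 0 0 0.2167 -1; 0 0 0 0 0 0.2267 -1; 0 0 0 0 0 0.23 -1; 0 0 0 0 0 0.23 -1"

```text
time: 7.5
eef_pos: [0.6352, -0.027, 0.0642]
tcp_rot: [0.745, 0.667, 0.0, 0.001]
contact_force: [-0.6, -0.8, -0.3]
opening: 0.385
finger_force: 30.0
```

```bash
python3 - <<'E'
from h import *
goal(636,-26,58,-6.6); print(ctrl.get_state()["contact_force"])
E
```

```text
t 7.5 turn [0.1 0.  0.2] shift [1.  0.6 6.2] | pos [635.2 -27.   64.2] q [-0.2   0.41  1.79  0.    0.94 -0.09] open 0.38
[-0.60391162 -0.84948974 -0.34971417]
```

To row units: 6 mm is 0.01, 5 mm is 0.0083.

>>> send_rows --rows "0 0 0 0 0 0.005 -1; 0 0 0 0 0 0.0083 -1; 0 0 0 0 0 0.01 -1; 0 0 0 0 0 0.01 -1"

```text
time: 8.0
eef_pos: [0.6347, -0.0269, 0.0578]
tcp_rot: [0.745, 0.667, -0.0, 0.0]
contact_force: [-0.7, 0.2, 2.9]
opening: 0.387
finger_force: 30.3
```

>>> send_rows --rows "0 0 0 0 0 0.0017 -1; 0 0 0 0 0 0.0017 -1"

```text
time: 8.25
eef_pos: [0.6347, -0.0269, 0.0577]
tcp_rot: [0.745, 0.667, -0.0, -0.0]
contact_force: [-3.5, -0.7, 7.0]
opening: 0.382
finger_force: 30.7
```

>>> send_rows --rows "0 0 0 0 0 0 -0.1; 0 0 0 0 0 0 0; 0 0 0 0 0 0 0.3; 0 0 0 0 0 0 0.7; 0 0 0 0 0 0 1; 0 0 0 0 0 0 1; 0 0 0 0 0 0 1"

```text
time: 9.12
eef_pos: [0.6346, -0.0268, 0.0563]
tcp_rot: [0.745, 0.667, -0.0, 0.0]
contact_force: [0.3, -0.1, -0.3]
opening: 1.001
finger_force: 0.0
```

To row units: -160 mm is -0.2667, -140 mm is -0.2333.

>>> send_rows --rows "0 0 0 0 0 -0.025 1; 0 0 0 0 0 -0.0833 1; 0 0 0 0 0 -0.1583 1; 0 0 0 0 0 -0.2333 1; 0 0 0 0 0 -0.2667 1; 0 0 0 0 0 -0.2667 1"

```text
time: 9.88
eef_pos: [0.6354, -0.0269, 0.2185]
tcp_rot: [0.745, 0.667, 0.001, 0.002]
contact_force: [0.5, -0.4, -1.0]
opening: 1.002
finger_force: 0.0
```

```bash
python3 - <<'E'
from h import *
goal(496.5,286.5,200,-1.4)
c=ctrl.read_camera("top");save(c,"t2.png",(160,130,380,290),3)
E
```

```text
t 9.88 turn [ 0.2  0.  -5. ] shift [ 296.1 -172.8   17.7] | pos [635.4 -26.9 218.5] q [-0.2   0.23  1.71  0.    1.2  -0.09] open 1.0
```

View pics/t2.png

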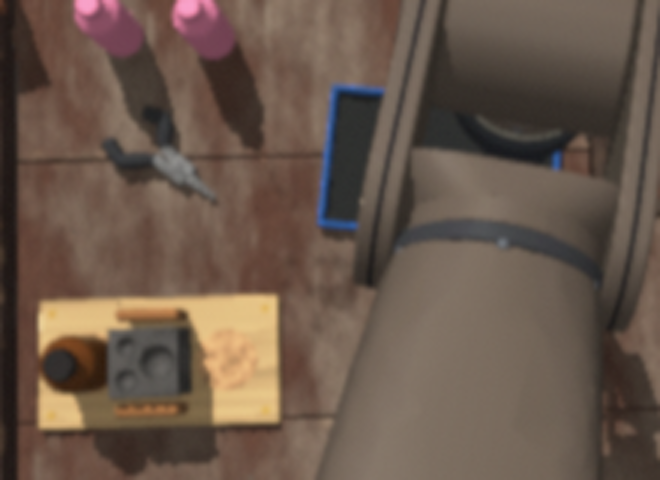

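The cork disc is bare at crop (232,358), the block and amber bottle are untouched, and the arm hides the tray.

To row units: 296 mm is 0.4933, -173 mm is -0.2883, -5 degrees is -0.0556.

>>> send_rows --rows "0 0 -0.0111 0.05 -0.03 0 1; 0 0 -0.0222 0.1333 -0.0783 0 1; 0 0 -0.0333 0.2167 -0.1267 0 1; 0 0 -0.0444 0.3 -0.175 0.0083 1; 0 0 -0.0556 0.3833 -0.2233 0.0167 1; 0 0 -0.0556 0.45 -0.2633 0.0283 1; 0 0 -0.0556 0.4933 -0.2883 0.0283 1; 0 0 -0.0556 0.4933 -0.2883 0.0283 1"

```text
time: 10.92
eef_pos: [0.493, 0.2876, 0.1961]
tcp_rot: [0.714, 0.7, -0.003, -0.001]
contact_force: [-0.0, -0.3, -1.0]
opening: 0.997
finger_force: 0.0
```

```bash
python3 - <<'E'
from h import *
goal(496.5,286.5,48,-1.4)
c=ctrl.read_camera("top"); find(c,"white_bottle"); find(c,"amber_bottle")
c=ctrl.read_camera("scene"); find(c,"white_bottle"); save(c,"s3.png",(140,80,400,280),2.5)
E
```

```text
t 10.93 turn [-0.3  0.1  0.2] shift [ -0.7   4.3 148.1] | pos [493.  287.6 196.1] q [0.35 0.12 1.88 0.   1.15 0.37] open 1.0
white_bottle 0.72 [ 0.629 -0.029  0.079] [329. 186.]
white_bottle 0.63 [0.738 0.191 0.072] [227. 139.]
white_bottle 0.55 [0.745 0.261 0.074] [194. 136.]
white_bottle 0.23 [0.494 0.205 0.007] [226. 251.]
amber_bottle 0.82 [0.5   0.278 0.075] [185. 250.]
white_bottle 0.92 [0.74  0.188 0.057] [294. 141.]
white_bottle 0.79 [0.743 0.254 0.054] [276. 131.]
white_bottle 0.63 [ 0.625 -0.037  0.063] [334. 204.]
```

View pics/s3.png

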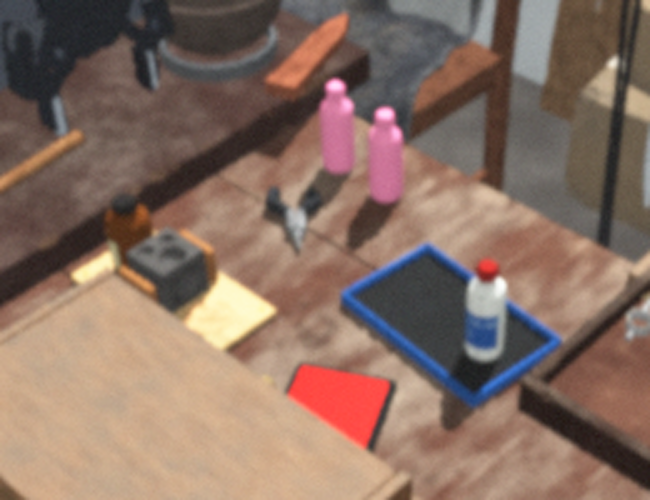

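The white bottle stands in the tray at (485,315). Next I descend on the amber bottle.

To row units: 148 mm is 0.2467, 140 mm is 0.2333.

>>> send_rows --rows "0 0 0 0 0.005 0.0417 1; 0 0 0 0 0.005 0.1 1; 0 0 0 0 0.005 0.1583 1; 0 0 0 0 0.005 0.2 1; 0 0 0 0 0.005 0.2333 1; 0 0 0 0 0.005 0.2467 1; 0 0 0 0 0.005 0.2467 1; 0 0 0 0 0.005 0.2467 1"

```text
time: 12.18
eef_pos: [0.4993, 0.2868, 0.0525]
tcp_rot: [0.715, 0.699, 0.001, 0.0]
contact_force: [-0.2, 0.4, -0.0]
opening: 1.001
finger_force: 0.0
```

>>> send_rows --rows "0 0 0 0 0.0017 0 -1; 0 0 0 0 0.0017 0 -1; 0 0 0 0 0.0017 0 -1; 0 0 0 0 0.0017 0 -1; 0 0 0 0 0.0017 0 -1; 0 0 0 0 0.0017 0 -1; 0 0 0 0 0.0017 0 -1"

```text
time: 13.05
eef_pos: [0.4998, 0.2867, 0.0519]
tcp_rot: [0.715, 0.699, 0.0, 0.0]
contact_force: [-1.8, -0.3, 5.0]
opening: 0.475
finger_force: 31.0
```

To row units: -140 mm is -0.2333, -120 mm is -0.2.

>>> send_rows --rows "0 0 0 0 0 -0.0067 -1; 0 0 0 0 0 -0.025 -1; 0 0 0 0 0 -0.0583 -1; 0 0 0 0 0 -0.1 -1; 0 0 0 0 0 -0.15 -1; 0 0 0 0 0 -0.2 -1; 0 0 0 0 0 -0.2333 -1; 0 0 0 0 0 -0.2333 -1"

```text
time: 14.05
eef_pos: [0.5006, 0.2868, 0.194]
tcp_rot: [0.715, 0.699, 0.002, 0.001]
contact_force: [-1.0, -0.5, -1.1]
opening: 0.479
finger_force: 30.6
```

```bash
python3 - <<'E'
from h import *
goal(646,64,190,-6.6)
c=ctrl.read_camera("top"); find(c,"amber_bottle"); find(c,"doming_block")
print("disc",ray(c,237.3,249.3,.008))
E
```

```text
t 14.05 turn [ 0.3 -0.1  5.2] shift [-219.3  150.6    4.3] | pos [500.6 286.8 194. ] q [ 0.34  0.13  1.88 -0.    1.13  0.37] open 0.48
amber_bottle 0.6 [0.503 0.271 0.207] [168. 249.]
doming_block 0.85 [0.499 0.231 0.052] [210. 250.]
disc [0.49802947 0.17946301 0.008     ]
```

To row units: -219 mm is -0.365, 150 mm is 0.25, 5 degrees is 0.0556.

>>> send_rows --rows "0 0 0.0111 -0.0333 0.0233 0 -1; 0 0 0.0222 -0.1 0.0683 0 -1; 0 0 0.0333 -0.1667 0.115 0 -1; 0 0 0.0444 -0.2333 0.16 0 -1; 0 0 0.0556 -0.3 0.2067 0 -1; 0 0 0.0556 -0.3467 0.2367 0 -1; 0 0 0.0556 -0.365 0.25 0 -1; 0 0 0.0556 -0.365 0.25 0 -1"

```text
time: 15.2
eef_pos: [0.6438, 0.0638, 0.19]
tcp_rot: [0.746, 0.666, -0.001, -0.001]
contact_force: [-0.3, 0.2, -1.1]
opening: 0.478
finger_force: 30.6
```

To row units: 139 mm is 0.2317, 137 mm is 0.2283.

>>> send_rows --rows "0 0 0 0 0 0.05 -1; 0 0 0 0 0 0.1083 -1; 0 0 0 0 0 0.1583 -1; 0 0 0 0 0 0.1917 -1; 0 0 0 0 0 0.2167 -1; 0 0 0 0 0 0.2283 -1; 0 0 0 0 0 0.2317 -1; 0 0 0 0 0 0.2317 -1"

```text
time: 16.2
eef_pos: [0.6449, 0.0639, 0.0532]
tcp_rot: [0.745, 0.667, 0.001, 0.001]
contact_force: [-0.4, -0.0, -1.1]
opening: 0.476
finger_force: 30.6
```

```bash
python3 - <<'E'
from h import *
goal(646,64,47.5,-6.6); print(ctrl.get_state()["contact_force"])
E
```

```text
t 16.2 turn [ 0.1 -0.   0.2] shift [0.3 1.1 5.7] | pos [644.9  63.9  53.2] q [-0.06  0.45  1.76  0.    0.93  0.05] open 0.48
[-0.38906519 -0.01986582 -1.10043945]
```

To row units: 6 mm is 0.01, 5 mm is 0.0083.

>>> send_rows --rows "0 0 0 0 0 0.005 -1; 0 0 0 0 0 0.0083 -1; 0 0 0 0 0 0.01 -1; 0 0 0 0 0 0.01 -1; 0 0 0 0 0 0.01 -1"

```text
time: 16.82
eef_pos: [0.6446, 0.0639, 0.048]
tcp_rot: [0.745, 0.667, -0.0, 0.0]
contact_force: [-4.0, -0.5, 5.3]
opening: 0.48
finger_force: 31.3
```

In contact. Release and retreat.

>>> send_rows --rows "0 0 0 0 0 0 0; 0 0 0 0 0 0 0.2; 0 0 0 0 0 0 0.4; 0 0 0 0 0 0 0.7; 0 0 0 0 0 0 1; 0 0 0 0 0 0 1; 0 0 0 0 0 0 1"

```text
time: 17.7
eef_pos: [0.6442, 0.0639, 0.0463]
tcp_rot: [0.745, 0.667, -0.0, -0.0]
contact_force: [-0.9, -0.7, 0.6]
opening: 0.996
finger_force: 0.0
```

To row units: -200 mm is -0.3333, -180 mm is -0.3.

>>> send_rows --rows "0 0 0 0 0 -0.025 1; 0 0 0 0 0 -0.0833 1; 0 0 0 0 0 -0.1583 1; 0 0 0 0 0 -0.2333 1; 0 0 0 0 0 -0.3 1; 0 0 0 0 0 -0.3333 1; 0 0 0 0 0 -0.3333 1"

```text
time: 18.58
eef_pos: [0.645, 0.0639, 0.2486]
tcp_rot: [0.745, 0.667, 0.001, 0.001]
contact_force: [-0.9, 0.3, -1.2]
opening: 1.0
finger_force: 0.0
```

```bash
python3 - <<'E'
from h import *
goal(498,235,220,88.6);goal(498,262,255,-1.4)
E
```

```text
t 18.57 turn [ 0.2 -0.2 85. ] shift [ 153.8 -165.1   27.9] | pos [645.   63.9 248.6] q [-0.06  0.23  1.65  0.    1.25  0.05] open 1.0
t 18.57 turn [ 0.2 -0.  -5. ] shift [ 180.6 -168.    -7.1] | pos [645.   63.9 248.6] q [-0.06  0.23  1.65  0.    1.25  0.05] open 1.0
```

To row units: -165 mm is -0.275, 154 mm is 0.2567, 80 degrees is 0.8889.

>>> send_rows --rows "0 0 0.1111 0.0333 -0.0367 0 1; 0 0 0.2222 0.075 -0.08 0 1; 0 0 0.3333 0.1167 -0.125 0 1; 0 0 0.4444 0.1583 -0.17 0 1; 0 0 0.5556 0.2 -0.215 0 1; 0 0 0.6667 0.2333 -0.25 0 1; 0 0 0.7778 0.255 -0.275 0 1; 0 0 0.8889 0.2567 -0.275 0 1"

```text
time: 19.58
eef_pos: [0.495, 0.236, 0.2433]
tcp_rot: [1.0, 0.03, -0.003, 0.001]
contact_force: [1.4, 0.1, 0.2]
opening: 0.997
finger_force: 0.0
```

To row units: 5 degrees is 0.0556.

>>> send_rows --rows "0 0 0.0556 0 0 0 1; 0 0 0.0556 0 0 0 1; 0 0 0.0556 0 0 0 1"

```text
time: 19.95
eef_pos: [0.4967, 0.235, 0.2448]
tcp_rot: [1.0, -0.011, -0.001, 0.0]
contact_force: [-0.1, 0.8, 0.0]
opening: 0.999
finger_force: 0.0
```

```bash
python3 - <<'E'
from h import *
goal(498,235,48,88.6)
c=ctrl.read_camera("wrist");save(c,"w4.png"); find(c,"doming_block");find(c,"pad")
t=ctrl.read_camera("top"); find(t,"doming_block"); find(t,"amber_bottle"); find(t,"white_bottle")
E
```

```text
t 19.95 turn [0.  0.1 0.1] shift [ 1.800e+00 -1.000e-01  1.968e+02] | pos [496.7 235.  244.8] q [ 0.26  0.02  1.89 -0.    1.23  1.85] open 1.0
doming_block 0.7 [0.504 0.238 0.06 ] [318. 182.]
doming_block 0.33 [ 0.632 -0.018  0.068] [582.  47.]
pad 0.61 [0.491 0.025 0.011] [481. 180.]
doming_block 0.71 [0.512 0.222 0.054] [214. 244.]
doming_block 0.29 [0.489 0.021 0.012] [307. 252.]
doming_block 0.27 [0.653 0.234 0.015] [213. 182.]
amber_bottle 0.56 [0.641 0.059 0.073] [288. 181.]
white_bottle 0.9 [0.737 0.191 0.073] [227. 139.]
white_bottle 0.77 [0.745 0.261 0.076] [194. 136.]
white_bottle 0.53 [ 0.629 -0.024  0.08 ] [327. 186.]
white_bottle 0.19 [0.632 0.015 0.007] [309. 189.]
```

View pics/w4.png

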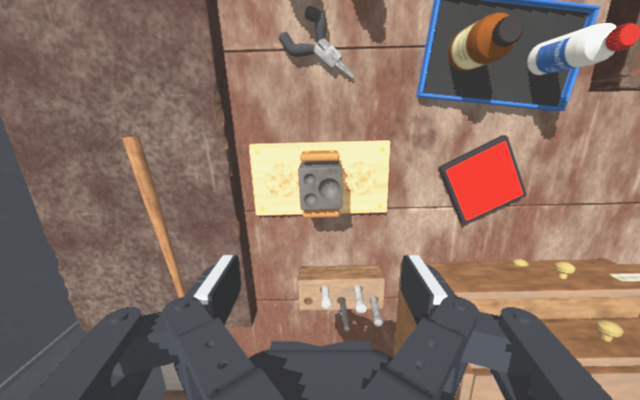

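Both bottles stand in the tray, amber at (480,40) and white at (560,50). The block is at (321,187) and the pad at (482,180). Next come the pad and block figures and the chest's height.

```bash
python3 - <<'E'
from h import *
c=ctrl.read_camera("wrist"); s=ctrl.read_camera("scene"); t=ctrl.read_camera("top")
def P(c): return np.array([[c["fx"],0,c["cx"]],[0,c["fy"],c["cy"]],[0,0,1]])@c["extrinsics"][:3]
def tri(a,pa,b,pb):
    X=cv2.triangulatePoints(P(a),P(b),np.array(pa,float).reshape(2,1),np.array(pb,float).reshape(2,1)); return (X[:3]/X[3]).ravel().round(3)
print("chest corners",tri(s,(184,190),t,(255,318)),tri(s,(303,272),t,(418,315)))
print("stand w");seg(c,(15,50,150),(35,255,255),.008,(240,135,400,220))
print("pad w");seg(c,(0,200,100),(8,255,255),.012,(430,130,540,230))
hsv=cv2.cvtColor(c["color"],cv2.COLOR_RGB2HSV)
m=cv2.inRange(hsv,(0,0,30),(180,70,140)); k=np.zeros_like(m);k[160:212,290:352]=255;m&=k
cs,_=cv2.findContours(m,0,1);q=max(cs,key=cv2.contourArea);x,y,w,h=cv2.boundingRect(q);print(x,y,w,h)
for u in (x,x+w): print(ray(c,u,175,.058).round(4))
E
```

```text
chest corners [0.372 0.119 0.178] [ 0.37  -0.18   0.186]
stand w
rect mm [495.7 235.1] [ 98.9 180.4] 0.0 pix (250, 141, 140, 76)
pad w
rect mm [488.5  19.9] [75.1 74.8] 27.0 pix (448, 144, 72, 75)
301 162 42 49
[0.5129 0.2566 0.058 ]
[0.5118 0.209  0.058 ]
```

```bash
python3 - <<'E'
from h import *
s=ctrl.read_camera("scene"); d=np.array([.936,.351])
for o in (0,-.06,-.12,-.18): print(o,[(z,((w2p(s,[*(np.array([.4965,.1847])+o*d),z])-[140,80])*4).round().tolist()) for z in (.15,.2,.25,.3,.35)])
c=ctrl.read_camera("wrist");
E
```

```text
0 [(0.15, [299.0, 306.0]), (0.2, [287.0, 228.0]), (0.25, [274.0, 144.0]), (0.3, [260.0, 54.0]), (0.35, [245.0, -42.0])]
-0.06 [(0.15, [240.0, 375.0]), (0.2, [226.0, 295.0]), (0.25, [210.0, 210.0]), (0.3, [193.0, 119.0]), (0.35, [175.0, 20.0])]
-0.12 [(0.15, [177.0, 449.0]), (0.2, [159.0, 369.0]), (0.25, [140.0, 283.0]), (0.3, [120.0, 190.0]), (0.35, [98.0, 89.0])]
-0.18 [(0.15, [107.0, 531.0]), (0.2, [86.0, 450.0]), (0.25, [64.0, 362.0]), (0.3, [39.0, 268.0]), (0.35, [12.0, 165.0])]
```

To row units: 195 mm is 0.325, 130 mm is 0.2167.

>>> send_rows --rows "0 0 0 0.0017 0.0017 0.0667 1; 0 0 0 0.0017 0.0017 0.1417 1; 0 0 0 0.0017 0.0017 0.2167 1; 0 0 0 0.0017 0.0017 0.2667 1; 0 0 0 0.0017 0.0017 0.3 1; 0 0 0 0.0017 0.0017 0.3183 1; 0 0 0 0.0017 0.0017 0.325 1; 0 0 0 0.0017 0.0017 0.325 1"

```text
time: 21.55
eef_pos: [0.4987, 0.2344, 0.0519]
tcp_rot: [1.0, -0.012, 0.0, -0.0]
contact_force: [-0.4, 0.6, -0.1]
opening: 1.001
finger_force: 0.0
```

>>> send_rows --rows "0 0 0 0 0 0 -1; 0 0 0 0 0 0 -1; 0 0 0 0 0 0 -1; 0 0 0 0 0 0 -1; 0 0 0 0 0 0 -1; 0 0 0 0 0 0 -1; 0 0 0 0 0 0 -1" --grip_force 70

```text
time: 22.42
eef_pos: [0.4993, 0.2347, 0.0527]
tcp_rot: [1.0, -0.012, 0.001, -0.0]
contact_force: [-0.7, 0.5, 5.9]
opening: 0.573
finger_force: 74.2
```

The grip is high on the block, so I take it again 8 mm lower.

To row units: 8 mm is 0.0133, 4 mm is 0.0067.

>>> send_rows --rows "0 0 0 0 0 0 1; 0 0 0 0 0 0 1; 0 0 0 0 0 0 1; 0 0 0 0 0 0.0067 1; 0 0 0 0 0 0.0133 1; 0 0 0 0 0 0.0133 1"

```text
time: 23.18
eef_pos: [0.4978, 0.2341, 0.0426]
tcp_rot: [1.0, -0.012, -0.001, 0.0]
contact_force: [-0.7, -0.1, -0.4]
opening: 1.001
finger_force: 0.0
```

>>> send_rows --rows "0 0 0 0 0 0 -1; 0 0 0 0 0 0 -1; 0 0 0 0 0 0 -1; 0 0 0 0 0 0 -1; 0 0 0 0 0 0 -1; 0 0 0 0 0 0 -1; 0 0 0 0 0 0 -1"

```text
time: 24.05
eef_pos: [0.4987, 0.2345, 0.0438]
tcp_rot: [1.0, -0.012, 0.001, -0.0]
contact_force: [0.3, 2.6, 3.5]
opening: 0.579
finger_force: 74.0
```

To row units: -110 mm is -0.1833, -95 mm is -0.1583.

>>> send_rows --rows "0 0 0 0 0 -0.005 -1; 0 0 0 0 0 -0.0167 -1; 0 0 0 0 0 -0.0417 -1; 0 0 0 0 0 -0.075 -1; 0 0 0 0 0 -0.1167 -1; 0 0 0 0 0 -0.1583 -1; 0 0 0 0 0 -0.1833 -1; 0 0 0 0 0 -0.1833 -1"

```text
time: 25.05
eef_pos: [0.499, 0.2344, 0.1549]
tcp_rot: [1.0, -0.012, 0.002, -0.0]
contact_force: [0.2, 0.2, -7.1]
opening: 0.576
finger_force: 73.7
```

```bash
python3 - <<'E'
from h import *
goal(489.5,20,155,88.6)
c=ctrl.read_camera("scene");save(c,"s5.png",(140,80,400,280),2.5)
E
```

```text
t 25.05 turn [-0.  -0.2  0. ] shift [ -4.4 214.6  -0.3] | pos [499.  234.4 154.9] q [ 0.26  0.12  1.96 -0.    1.06  1.85] open 0.58
```

View pics/s5.png

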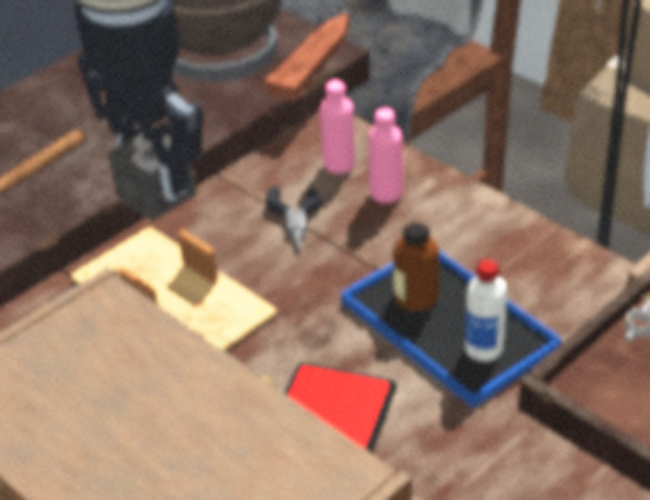

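To row units: 214 mm is 0.3567, 200 mm is 0.3333.

>>> send_rows --rows "0 0 0 -0.0017 0.0333 0 -1; 0 0 0 -0.0033 0.0917 0 -1; 0 0 0 -0.005 0.1583 0 -1; 0 0 0 -0.0067 0.225 0 -1; 0 0 0 -0.0067 0.2833 0 -1; 0 0 0 -0.0067 0.3333 0 -1; 0 0 0 -0.0067 0.3567 0 -1; 0 0 0 -0.0067 0.3567 0 -1"

```text
time: 26.1
eef_pos: [0.4886, 0.0195, 0.1526]
tcp_rot: [1.0, -0.013, -0.001, -0.0]
contact_force: [0.4, 0.9, -7.7]
opening: 0.574
finger_force: 74.3
```

To row units: 100 mm is 0.1667, 95 mm is 0.1583.

>>> send_rows --rows "0 0 0 0 0 0.0333 -1; 0 0 0 0 0 0.075 -1; 0 0 0 0 0 0.1167 -1; 0 0 0 0 0 0.1417 -1; 0 0 0 0 0 0.1583 -1; 0 0 0 0 0 0.1667 -1; 0 0 0 0 0 0.1667 -1; 0 0 0 0 0 0.1667 -1"

```text
time: 27.1
eef_pos: [0.4899, 0.0203, 0.0541]
tcp_rot: [1.0, -0.012, 0.001, 0.0]
contact_force: [-0.7, 0.1, -8.3]
opening: 0.58
finger_force: 74.1
```

```bash
python3 - <<'E'
from h import *
goal(489.5,20,47.5,88.6); print(ctrl.get_state()["contact_force"])
E
```

```text
t 27.1 turn [ 0.  -0.1  0. ] shift [-0.4  0.3  6.6] | pos [489.9  20.3  54.1] q [-0.17  0.15  2.15  0.    0.84  1.43] open 0.58
[-0.74994474  0.05243193 -8.31612323]
```

To row units: 7 mm is 0.0117, 6 mm is 0.01.

>>> send_rows --rows "0 0 0 0 0 0.005 -1; 0 0 0 0 0 0.0083 -1; 0 0 0 0 0 0.01 -1; 0 0 0 0 0 0.0117 -1; 0 0 0 0 0 0.0117 -1; 0 0 0 0 0 0.0117 -1"

```text
time: 27.85
eef_pos: [0.4893, 0.0203, 0.0478]
tcp_rot: [1.0, -0.012, -0.001, 0.0]
contact_force: [-6.5, -0.7, 4.9]
opening: 0.576
finger_force: 75.8
```

>>> send_rows --rows "0 0 0 0 0 0 0.2; 0 0 0 0 0 0 0.4; 0 0 0 0 0 0 0.7; 0 0 0 0 0 0 1; 0 0 0 0 0 0 1; 0 0 0 0 0 0 1; 0 0 0 0 0 0 1"

```text
time: 28.72
eef_pos: [0.4891, 0.0204, 0.0463]
tcp_rot: [1.0, -0.012, -0.0, 0.0]
contact_force: [0.4, -0.2, -0.9]
opening: 1.0
finger_force: 0.0
```

To row units: -190 mm is -0.3167, -185 mm is -0.3083.

>>> send_rows --rows "0 0 0 0 0 -0.0167 1; 0 0 0 0 0 -0.0667 1; 0 0 0 0 0 -0.1333 1; 0 0 0 0 0 -0.2083 1; 0 0 0 0 0 -0.275 1; 0 0 0 0 0 -0.3083 1; 0 0 0 0 0 -0.3167 1; 0 0 0 0 0 -0.3167 1"

```text
time: 29.72
eef_pos: [0.4889, 0.0204, 0.2361]
tcp_rot: [1.0, -0.012, -0.0, -0.0]
contact_force: [0.0, 0.6, -0.3]
opening: 1.001
finger_force: 0.0
```

```bash
python3 - <<'E'
from h import *
goal(645,64,235,-6.6)
c=ctrl.read_camera("scene");find(c,"doming_block");save(c,"s6.png",(180,100,440,300),2.5)
E
```

```text
t 29.73 turn [ -0.    0.  -84.8] shift [155.  -47.2   1.1] | pos [488.9  20.4 236.1] q [-0.17 -0.12  2.04 -0.    1.22  1.43] open 1.0
doming_block 0.56 [0.487 0.013 0.056] [272. 230.]
```

View pics/s6.png

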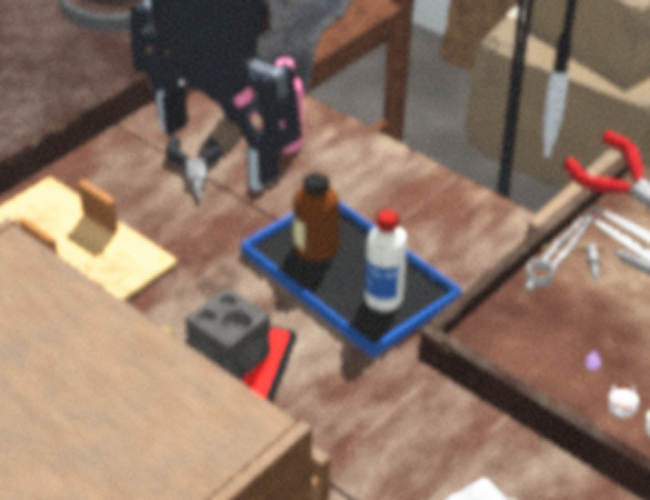

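The block stands flat on the pad at (230,330). Both bottles are in the tray, amber at (317,215) and white at (385,265). I go back for the amber bottle.

To row units: 155 mm is 0.2583, 140 mm is 0.2333, -80 degrees is -0.8889.

>>> send_rows --rows "0 0 -0.1111 0.0333 -0.01 0 1; 0 0 -0.2222 0.075 -0.0233 0 1; 0 0 -0.3333 0.1167 -0.0367 0 1; 0 0 -0.4444 0.1583 -0.05 0 1; 0 0 -0.5556 0.2 -0.0633 0 1; 0 0 -0.6667 0.2333 -0.0717 0 1; 0 0 -0.7778 0.2583 -0.0783 0 1; 0 0 -0.8889 0.2583 -0.0783 0 1"

```text
time: 30.82
eef_pos: [0.6454, 0.0639, 0.234]
tcp_rot: [0.772, 0.636, -0.001, -0.001]
contact_force: [-0.4, 0.5, -0.6]
opening: 0.996
finger_force: 0.0
```

To row units: -5 degrees is -0.0556.

>>> send_rows --rows "0 0 -0.0556 0 0 0 1; 0 0 -0.0556 0 0 0 1; 0 0 -0.0556 0 0 0 1"

```text
time: 31.2
eef_pos: [0.6449, 0.0637, 0.2353]
tcp_rot: [0.746, 0.666, -0.001, -0.001]
contact_force: [0.1, -0.1, -0.1]
opening: 0.996
finger_force: 0.0
```

```bash
python3 - <<'E'
from h import *
goal(644.5,64,48,-6.6)
c=ctrl.read_camera("top")
for n in("doming_block","amber_bottle","white_bottle"):find(c,n)
# red visible around block (scene)
E
```

```text
t 31.2 turn [-0.1  0.   0.2] shift [ 3.000e-01 -1.000e-01  1.873e+02] | pos [644.9  63.7 235.3] q [-0.06  0.24  1.66 -0.    1.24  0.05] open 1.0
doming_block 0.63 [0.49  0.019 0.06 ] [308. 251.]
amber_bottle 0.54 [0.654 0.052 0.071] [291. 176.]
white_bottle 0.87 [0.745 0.262 0.075] [194. 136.]
white_bottle 0.48 [ 0.627 -0.025  0.08 ] [327. 186.]
```

To row units: 187 mm is 0.3117, 186 mm is 0.31.

>>> send_rows --rows "0 0 0 0 0 0.0667 1; 0 0 0 0 0 0.1333 1; 0 0 0 0 0 0.2 1; 0 0 0 0 0 0.2583 1; 0 0 0 0 0 0.2917 1; 0 0 0 0 0 0.31 1; 0 0 0 0 0 0.3117 1; 0 0 0 0 0 0.3117 1"

```text
time: 32.4
eef_pos: [0.6464, 0.0637, 0.0509]
tcp_rot: [0.745, 0.667, 0.001, 0.001]
contact_force: [-0.6, 0.5, -1.4]
opening: 1.001
finger_force: 0.0
```

>>> send_rows --rows "0 0 0 0 0 0 -1; 0 0 0 0 0 0 -1; 0 0 0 0 0 0 -1; 0 0 0 0 0 0 -1; 0 0 0 0 0 0 -1; 0 0 0 0 0 0 -1; 0 0 0 0 0 0 -1" --grip_force 30

```text
time: 33.28
eef_pos: [0.6458, 0.0637, 0.0501]
tcp_rot: [0.745, 0.667, 0.0, 0.0]
contact_force: [1.0, 0.5, 5.5]
opening: 0.476
finger_force: 31.0
```

To row units: -145 mm is -0.2417, -120 mm is -0.2.

>>> send_rows --rows "0 0 0 0 0 -0.0067 -1; 0 0 0 0 0 -0.025 -1; 0 0 0 0 0 -0.0583 -1; 0 0 0 0 0 -0.1 -1; 0 0 0 0 0 -0.15 -1; 0 0 0 0 0 -0.2 -1; 0 0 0 0 0 -0.2417 -1; 0 0 0 0 0 -0.2417 -1"

```text
time: 34.28
eef_pos: [0.647, 0.0636, 0.1987]
tcp_rot: [0.745, 0.667, 0.003, 0.003]
contact_force: [-0.5, -0.1, -2.0]
opening: 0.48
finger_force: 30.5
```

```bash
python3 - <<'E'
from h import *
goal(498.5,286.5,195,-1.4)
E
```

```text
t 34.27 turn [ 0.4 -0.  -4.9] shift [ 205.1 -172.3    2.5] | pos [647.   63.6 198.7] q [-0.06  0.28  1.69 -0.    1.17  0.05] open 0.48
```

To row units: 205 mm is 0.3417, -172 mm is -0.2867, -5 degrees is -0.0556.

>>> send_rows --rows "0 0 -0.0111 0.0333 -0.0283 0 -1; 0 0 -0.0222 0.0917 -0.0767 0 -1; 0 0 -0.0333 0.1533 -0.1283 0 -1; 0 0 -0.0444 0.2167 -0.1817 0 -1; 0 0 -0.0556 0.275 -0.2317 0 -1; 0 0 -0.0556 0.32 -0.2683 0 -1; 0 0 -0.0556 0.3417 -0.2867 0 -1; 0 0 -0.0556 0.3417 -0.2867 0 -1"

```text
time: 35.28
eef_pos: [0.4958, 0.2871, 0.1934]
tcp_rot: [0.715, 0.7, -0.001, -0.0]
contact_force: [0.7, 0.1, -1.5]
opening: 0.482
finger_force: 30.6
```

To row units: 134 mm is 0.2233, 128 mm is 0.2133.

>>> send_rows --rows "0 0 0 0 0 0.05 -1; 0 0 0 0 0 0.1083 -1; 0 0 0 0 0 0.1583 -1; 0 0 0 0 0 0.1917 -1; 0 0 0 0 0 0.2133 -1; 0 0 0 0 0 0.2233 -1; 0 0 0 0 0 0.2233 -1; 0 0 0 0 0 0.2233 -1"

```text
time: 36.28
eef_pos: [0.4978, 0.2868, 0.0614]
tcp_rot: [0.715, 0.699, 0.001, 0.0]
contact_force: [1.2, 0.2, -1.0]
opening: 0.474
finger_force: 30.6
```

```bash
python3 - <<'E'
from h import *
goal(498.5,286.5,54,-1.4); print(ctrl.get_state()["contact_force"])
E
```

```text
t 36.27 turn [ 0.1 -0.   0.1] shift [-0.3  0.7  7.4] | pos [497.8 286.8  61.4] q [ 0.35  0.3   1.95 -0.    0.89  0.37] open 0.47
[ 1.22161347  0.23280691 -1.00605021]
```

To row units: 7 mm is 0.0117, 6 mm is 0.01.

>>> send_rows --rows "0 0 0 0 0.0017 0.005 -1; 0 0 0 0 0.0017 0.0083 -1; 0 0 0 0 0.0017 0.01 -1; 0 0 0 0 0.0017 0.0117 -1; 0 0 0 0 0.0017 0.0117 -1; 0 0 0 0 0.0017 0.0117 -1"

```text
time: 37.02
eef_pos: [0.498, 0.2865, 0.0541]
tcp_rot: [0.715, 0.699, -0.0, -0.0]
contact_force: [-3.0, -1.9, 5.1]
opening: 0.476
finger_force: 31.2
```

>>> send_rows --rows "0 0 0 0 0 0 0; 0 0 0 0 0 0 0.2; 0 0 0 0 0 0 0.4; 0 0 0 0 0 0 0.7; 0 0 0 0 0 0 1; 0 0 0 0 0 0 1; 0 0 0 0 0 0 1"

```text
time: 37.9
eef_pos: [0.498, 0.2865, 0.0533]
tcp_rot: [0.715, 0.699, -0.0, -0.0]
contact_force: [-0.8, -0.5, 0.4]
opening: 1.005
finger_force: 0.0
```

To row units: -180 mm is -0.3, -165 mm is -0.275.

>>> send_rows --rows "0 0 0 0 0 -0.025 1; 0 0 0 0 0 -0.0833 1; 0 0 0 0 0 -0.1583 1; 0 0 0 0 0 -0.225 1; 0 0 0 0 0 -0.275 1; 0 0 0 0 0 -0.3 1; 0 0 0 0 0 -0.3 1"

```text
time: 38.78
eef_pos: [0.4985, 0.2866, 0.2348]
tcp_rot: [0.715, 0.699, 0.001, 0.001]
contact_force: [-1.0, 0.1, -0.5]
opening: 1.001
finger_force: 0.0
```

```bash
python3 - <<'E'
from h import *
goal(634.5,-27,235,-6.6)
E
```

```text
t 38.77 turn [ 0.1 -0.1  5.2] shift [-3.103e+02  1.434e+02 -2.000e-01] | pos [498.5 286.6 234.8] q [ 0.35  0.08  1.85 -0.    1.21  0.37] open 1.0
```

To row units: -310 mm is -0.5167, -275 mm is -0.4583, 5 degrees is 0.0556.

>>> send_rows --rows "0 0 0.0111 -0.05 0.0233 0 1; 0 0 0.0222 -0.1333 0.0617 0 1; 0 0 0.0333 -0.2167 0.1 0 1; 0 0 0.0444 -0.3 0.1383 0 1; 0 0 0.0556 -0.3833 0.1767 0 1; 0 0 0.0556 -0.4583 0.2117 0 1; 0 0 0.0556 -0.5167 0.2383 0 1; 0 0 0.0556 -0.5167 0.2383 0 1"

```text
time: 39.78
eef_pos: [0.6334, -0.0293, 0.2307]
tcp_rot: [0.746, 0.665, -0.001, -0.001]
contact_force: [0.3, 0.7, -0.8]
opening: 1.001
finger_force: 0.0
```

To row units: 60 mm is 0.1, 30 mm is 0.05.

>>> send_rows --rows "0 0 0 0 0 0.05 1; 0 0 0 0 0 0.1 1; 0 0 0 0 0 0.1 1"

```text
time: 40.15
eef_pos: [0.6306, -0.0253, 0.1686]
tcp_rot: [0.745, 0.667, -0.003, -0.004]
contact_force: [-0.1, 0.4, -0.0]
opening: 1.006
finger_force: 0.0
```

```bash
python3 - <<'E'
from h import *
goal(634.5,-27,58.5,-6.6)
E
```

```text
t 40.15 turn [-0.5 -0.1  0.3] shift [ -1.4   5.1 110.1] | pos [630.6 -25.3 168.6] q [-0.2   0.27  1.75  0.    1.12 -0.09] open 1.01
```

To row units: 115 mm is 0.1917, 113 mm is 0.1883.

>>> send_rows --rows "0 0 0 0 0 0.05 1; 0 0 0 0 0 0.1 1; 0 0 0 0 0 0.1417 1; 0 0 0 0 0 0.1717 1; 0 0 0 0 0 0.1883 1; 0 0 0 0 0 0.1917 1; 0 0 0 0 0 0.1917 1"

```text
time: 41.02
eef_pos: [0.6343, -0.0269, 0.0592]
tcp_rot: [0.745, 0.667, 0.0, 0.001]
contact_force: [0.3, -0.1, 0.3]
opening: 1.002
finger_force: 0.0
```

>>> send_rows --rows "0 0 0 0 0 0 -1; 0 0 0 0 0 0 -1; 0 0 0 0 0 0 -1; 0 0 0 0 0 0 -1; 0 0 0 0 0 0 -1; 0 0 0 0 0 0 -1; 0 0 0 0 0 0 -1"

```text
time: 41.9
eef_pos: [0.634, -0.0269, 0.0588]
tcp_rot: [0.745, 0.667, 0.0, 0.0]
contact_force: [0.3, -0.9, 3.2]
opening: 0.385
finger_force: 30.1
```

To row units: -145 mm is -0.2417, -120 mm is -0.2.

>>> send_rows --rows "0 0 0 0 0 -0.0067 -1; 0 0 0 0 0 -0.025 -1; 0 0 0 0 0 -0.0583 -1; 0 0 0 0 0 -0.1 -1; 0 0 0 0 0 -0.15 -1; 0 0 0 0 0 -0.2 -1; 0 0 0 0 0 -0.2417 -1; 0 0 0 0 0 -0.2417 -1"

```text
time: 42.9
eef_pos: [0.6353, -0.0271, 0.2077]
tcp_rot: [0.745, 0.667, 0.002, 0.003]
contact_force: [-0.1, -1.1, -0.4]
opening: 0.382
finger_force: 29.9
```

```bash
python3 - <<'E'
from h import *
goal(497.5,184.7,200,-1.4)
c=ctrl.read_camera("scene");find(c,"amber_bottle");save(c,"s7.png",(140,60,400,260),2.5)
E
```

```text
t 42.9 turn [ 0.4  0.1 -4.9] shift [ 195.3 -160.5    6.4] | pos [635.3 -27.1 207.7] q [-0.2   0.24  1.72  0.    1.17 -0.09] open 0.38
amber_bottle 0.6 [0.488 0.273 0.063] [191. 173.]
amber_bottle 0.55 [0.517 0.215 0.008] [220. 196.]
```

View pics/s7.png

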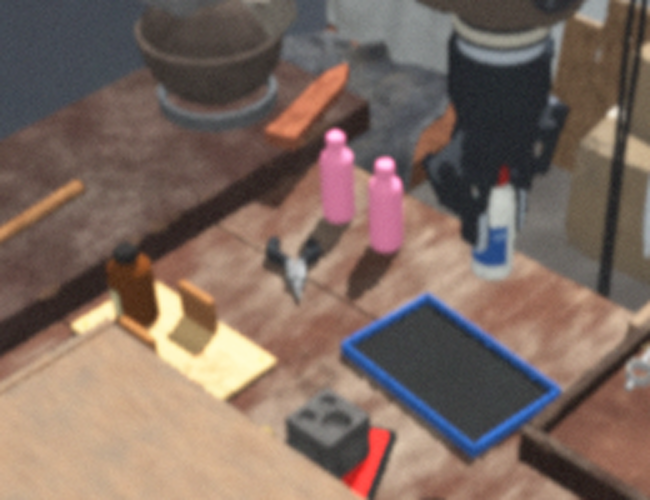

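The amber bottle is back in the stand at (132,285), the white bottle is held at (495,230), and the block is on the pad.

To row units: 195 mm is 0.325, -160 mm is -0.2667, -5 degrees is -0.0556.

>>> send_rows --rows "0 0 -0.0111 0.0333 -0.0267 0 -1; 0 0 -0.0222 0.0917 -0.075 0 -1; 0 0 -0.0333 0.1533 -0.125 0 -1; 0 0 -0.0444 0.2167 -0.1783 0 -1; 0 0 -0.0556 0.27 -0.2217 0 -1; 0 0 -0.0556 0.3083 -0.2533 0 -1; 0 0 -0.0556 0.325 -0.2667 0 -1; 0 0 -0.0556 0.325 -0.2667 0 -1"

```text
time: 44.0
eef_pos: [0.4953, 0.1852, 0.2026]
tcp_rot: [0.715, 0.699, -0.001, -0.0]
contact_force: [0.3, -0.8, -1.8]
opening: 0.381
finger_force: 30.0
```

To row units: 134 mm is 0.2233, 128 mm is 0.2133.

>>> send_rows --rows "0 0 0 0 0 0.05 -1; 0 0 0 0 0 0.1083 -1; 0 0 0 0 0 0.1583 -1; 0 0 0 0 0 0.1917 -1; 0 0 0 0 0 0.2133 -1; 0 0 0 0 0 0.2233 -1; 0 0 0 0 0 0.2233 -1; 0 0 0 0 0 0.2233 -1"

```text
time: 45.0
eef_pos: [0.497, 0.1847, 0.0702]
tcp_rot: [0.715, 0.699, 0.001, 0.001]
contact_force: [-0.4, 0.4, -0.7]
opening: 0.386
finger_force: 30.0
```

```bash
python3 - <<'E'
from h import *
goal(497.5,184.7,63,-1.4); print(ctrl.get_state()["contact_force"])
E
```

```text
t 45.0 turn [ 0.1 -0.   0. ] shift [-0.   0.5  7.2] | pos [497.  184.7  70.2] q [ 0.16  0.2   2.05 -0.    0.89  0.19] open 0.39
[-0.42224692  0.42467778 -0.68541185]
```

To row units: 7 mm is 0.0117, 6 mm is 0.01.

>>> send_rows --rows "0 0 0 0 0 0.005 -1; 0 0 0 0 0 0.0083 -1; 0 0 0 0 0 0.01 -1; 0 0 0 0 0 0.0117 -1; 0 0 0 0 0 0.0117 -1; 0 0 0 0 0 0.0117 -1"

```text
time: 45.75
eef_pos: [0.4962, 0.1847, 0.0628]
tcp_rot: [0.715, 0.699, -0.0, -0.0]
contact_force: [-2.3, -1.5, 4.0]
opening: 0.383
finger_force: 30.4
```

>>> send_rows --rows "0 0 0 0 0 0 -0.1; 0 0 0 0 0 0 0; 0 0 0 0 0 0 0.3; 0 0 0 0 0 0 0.7; 0 0 0 0 0 0 1; 0 0 0 0 0 0 1; 0 0 0 0 0 0 1"

```text
time: 46.62
eef_pos: [0.4962, 0.1847, 0.0623]
tcp_rot: [0.715, 0.699, -0.0, 0.0]
contact_force: [-0.1, -0.3, -0.3]
opening: 0.996
finger_force: 0.0
```

To row units: -238 mm is -0.3967, -210 mm is -0.35.

>>> send_rows --rows "0 0 0 0 0 -0.025 1; 0 0 0 0 0 -0.0833 1; 0 0 0 0 0 -0.1583 1; 0 0 0 0 0 -0.225 1; 0 0 0 0 0 -0.2917 1; 0 0 0 0.05 0 -0.35 1; 0 0 0 0.1417 0 -0.3967 1; 0 0 0 0.1417 0 -0.3967 1"

```text
time: 47.62
eef_pos: [0.499, 0.2726, 0.3052]
tcp_rot: [0.714, 0.7, 0.004, 0.001]
contact_force: [0.6, -0.4, -0.1]
opening: 0.999
finger_force: 0.0
```

>>> send_rows --rows "0 0 0 0 0 0 1; 0 0 0 0 0 0 1; 0 0 0 0 0 0 1"

```text
time: 48.0
eef_pos: [0.498, 0.2686, 0.2993]
tcp_rot: [0.716, 0.698, -0.001, -0.0]
contact_force: [-0.2, -0.9, -0.1]
opening: 0.999
finger_force: 0.0
```

```bash
python3 - <<'E'
from h import *
c=ctrl.read_camera("wrist");save(c,"w8.png"); find(c,"doming_block"); print(ctrl.get_state()["eef_pos"])
seg(c,(0,150,90),(8,255,255),.103,(305,240,335,262))
seg(c,(4,120,40),(18,255,255),.065,(300,145,338,183))
seg(c,(15,50,150),(35,255,255),.008,(280,125,360,255))
t=ctrl.read_camera("top"); find(t,"doming_block"); find(t,"side_cutter")
E
```

```text
doming_block 0.58 [0.489 0.04  0.058] [319. 321.]
[0.4981564  0.2689226  0.29973068]
rect mm [495.7 185.4] [18.2 15.3] 88.6 pix (315, 244, 13, 14)
rect mm [497.  286.5] [41.4 38.9] 88.6 pix (305, 150, 31, 33)
rect mm [496.  235.5] [ 97.8 181.2] 0.1 pix (286, 132, 67, 116)
doming_block 0.65 [0.491 0.02  0.06 ] [308. 251.]
side_cutter 0.83 [0.65  0.236 0.013] [212. 183.]
```

View pics/w8.png

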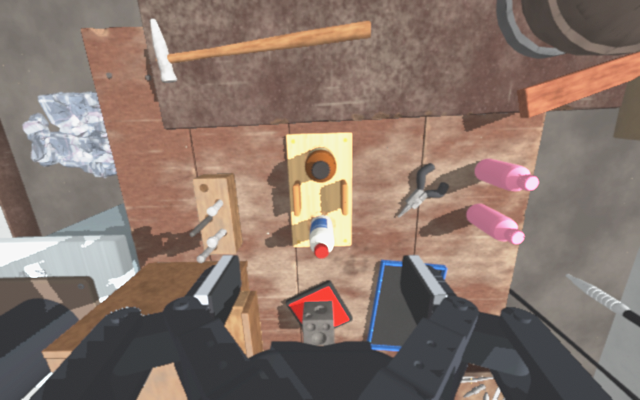

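The amber bottle (320,168) and white bottle (320,240) are within about 1–2 mm of where they started. The block stands on the pad at (318,322), centred to about 1 mm in the top view. I hand the job in.

```bash
python3 -c "
from plant import ctrl
print(ctrl.sign_off())"
```

```text
the job is handed in; nothing more can be done
None
```

The job is handed in, with no verdict returned: the last pictures show the doming block standing on the pad about 1 mm from its centre, both bottles upright on their own cork discs within about 2 mm of where they started, and the side cutters and calliper left alone.

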